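Index the notions carousel to the yellow bin and put the tape measure away

TASK

Turn the organiser's revolving tray by its pegs until the bin with the yellow tag has clicked into place at the open front, and only then put the yellow tape measure away in that bin: reach in under the edge of the clear shelf and set it down gently, standing upright on the bin floor as it stands on the counter now, and let go only once it stands there. Leave the bin at the front and do not disturb the other things on the counter.

Things in the scene. Friction and masses are not known exactly. Their poses are not given: they have to be found in the camera images.
- organiser: fixed two-tier counter organiser: grey round foot (radius 143 mm, 12 mm high), revolving wooden tray, clear shelf above on four posts (12 mm thick, 148 mm from the axis, at 28 and 105 degrees either side of +x). Origin: on the counter, on the tray's vertical turning axis. x points level from the open front (the -x side, where bins are filled) to the back; z up.
- shelf_edge (a point): middle of the straight front edge of the fixed clear shelf, at its underside: 215 mm above the counter, 93 mm in front of the turning axis. The bright aluminium edge hangs 3 mm lower. The shelf (radius 156 mm, 6 mm thick) roofs all bins but the outer part of the front one: no room for an upright gripper; one that leans outward 30 to 45 degrees goes in.
- plunger_tip (a point): front of the dark steel bracket on the foot (163 to 137 mm from the axis, 34 mm wide, up to 34 mm high), fixed in the middle of the open front. Its brass spring plunger pulls the tray into the nearest of five rest positions (a bin exactly at the front), unless it stops within 4 degrees of a hump half way. Turning over a hump takes 0.25 to 0.4 N m (2 to 3 N at a peg).
- tray (a joint): turning angle of the tray, rad, positive anticlockwise seen from above, endless; 0 or any whole turn: yellow bin exactly at the front. Radius 140 mm, five equal bins, marked by coloured felt and a tag on the lip; anticlockwise seen from above: yellow, red, white, green, blue. Heights: floor 46, lip 60 (inner radius 135), dividers 70 mm (4 mm thick, from the 30 mm radius hub to the lip).
- yellow_bin (a point): point on the floor of the yellow bin (the only empty one; the others hold fixed spools and the like, up to 93 mm high within 86 mm of the axis, below 60 mm farther out), 88 mm from the turning axis, 46 mm above the counter, midway between the dividers; moves with the tray. Its x axis points level to the turning axis, y along the rim, z up.
- front_mark (a point): fixed point at the open front, 88 mm from the turning axis and 46 mm above the counter: where point yellow_bin lies when that bin has clicked into place at the front. Axes as the organiser's.
- tape_measure: yellow pocket tape measure standing on the counter, 74 mm long (x, hook at -x), 33 mm thick (y), 62 mm tall, about 0.17 kg. Origin: centre of its underside; z up as it stands. The case runs from x = -23 to +37 mm and is gripped across its thickness (32 mm); the thin hook sticks out to x = -37 mm below 10 mm height.
- knob_0 (a point): top centre of the dark wooden upright peg between the yellow and the red bin: round, 16 mm thick, 128 mm from the turning axis, top 120 mm above the counter, free to grip above the divider (70 mm), for turning the tray. Moves with the tray.
- knob_1 (a point): top centre of the dark wooden upright peg between the red and the white bin: round, 16 mm thick, 128 mm from the turning axis, top 120 mm above the counter, free to grip above the divider (70 mm), for turning the tray. Moves with the tray.
- knob_2 (a point): top centre of the dark wooden upright peg between the white and the green bin: round, 16 mm thick, 128 mm from the turning axis, top 120 mm above the counter, free to grip above the divider (70 mm), for turning the tray. Moves with the tray.
- knob_3 (a point): top centre of the dark wooden upright peg between the green and the blue bin: round, 16 mm thick, 128 mm from the turning axis, top 120 mm above the counter, free to grip above the divider (70 mm), for turning the tray. Moves with the tray.
- knob_4 (a point): top centre of the dark wooden upright peg between the blue and the yellow bin: round, 16 mm thick, 128 mm from the turning axis, top 120 mm above the counter, free to grip above the divider (70 mm), for turning the tray. Moves with the tray.
- pen_cup: bystander, loose: grey pen cup with four pens, 72 mm across, 139 mm tall; origin at the centre of its underside
- tape_dispenser: bystander, loose: dark desk tape dispenser, 136x50x92 mm; origin at the centre of its underside
- call_bell: bystander, loose: chrome counter bell, 84 mm across, 62 mm tall; origin at the centre of its underside
- spot_spray: bystander, loose: white spray bottle with a green trigger, 66x53x177 mm; origin at the centre of its underside
- calculator: bystander, loose: dark pocket calculator, 112x68x18 mm; origin at the centre of its underside
- ink_pad: bystander, loose: closed green and black ink pad, 57x73x18 mm; origin at the centre of its underside

How it is judged (in metres and radians):
On the way, in this order (a step that is already met when the one before it is completed fails the run):
1. the yellow bin has clicked into place at the open front (within 8 mm of the mark) and the tray is still, with the tape measure not yet in or over the tray (horizontal distance between yellow_bin and front_mark below 0.008 m and velocity of joint tray between -0.1 and 0.1 rad/s and horizontal distance between tape_measure and organiser above 0.15 m), for 0.2 s.
2. the tape measure is set down, not dropped: it stands upright on the floor of the yellow bin at the front while the fingers still touch it (horizontal distance between yellow_bin and front_mark below 0.008 m and z of tape_measure in the frame of yellow_bin between -0.004 and 0.005 m and x of tape_measure in the frame of yellow_bin between -0.03 and 0.03 m and y of tape_measure in the frame of yellow_bin between -0.04 and 0.04 m and angle between tape_measure's own z axis and vertical below 0.15 rad and contact force between the fingers and tape_measure above 0.5 N), for 0.1 s.
At the end, for the whole second after the job is handed in: The tray rests with the yellow bin at the open front (within 8 mm of the mark); the tape measure stands upright (within 8 degrees) on that bin's floor (within 8 mm), within 30 mm of the bin's point along the radius and 40 mm across, released and at rest (horizontal distance between yellow_bin and front_mark below 0.008 m and velocity of joint tray between -0.05 and 0.05 rad/s and z of tape_measure in the frame of yellow_bin between -0.004 and 0.008 m and x of tape_measure in the frame of yellow_bin between -0.03 and 0.03 m and y of tape_measure in the frame of yellow_bin between -0.04 and 0.04 m and angle between tape_measure's own z axis and vertical below 0.15 rad and linear speed of tape_measure below 0.02 m/s and contact force between the fingers and tape_measure below 0.05 N); the robot touches nothing.
It fails at once if the tape measure is knocked over or tipped beyond 50 degrees (angle between tape_measure's own z axis and vertical above 0.87 rad).
It fails at once if the tape measure is rammed into the organiser (more than 60 N between them) (contact force between tape_measure and organiser above 60 N).
It fails at once if a bystander on the counter is moved by more than 30 mm (distance of any of pen_cup, tape_dispenser, call_bell, spot_spray, calculator, ink_pad from where it was at the start of the episode above 0.03 m).
It also fails if it takes over 58 s, if anything falls off the work surface, if the arm or the gripper's body presses on something with over 40 N, if the wrist force passes 120 N, or if a joint passes its speed limit or range.

ROBOT

A 6-joint arm with a two-finger parallel gripper is mounted at the origin on the work surface; the furniture and walls round the work are solid. World frame = base frame: x ahead of the robot, y to its left, z up, the work surface at z = 0. Lengths are in mm, angles in rad, forces in N, time in s.
With the tool pointing down it reaches from about 300 to 775 mm from the base axis. Payload 14.6 kg.
Tool frame: the origin (TCP) lies midway between the tips of the shut fingers; the grasp point (between the pads) lies behind it (manip.grip_depth is the z of the grasp point in the tool frame, in mm); z points along the fingers, y is the line along which they close (so a half turn about z gives the same grasp; the last joint's range is limited). The gripper opens to 94 mm and grips with 3 to 60 N. Pads are 16 mm wide; open, the fingers measure 119 mm over their backs; the gripper's body (75 mm by 177 mm) begins 78 mm behind the grasp point.
Start: joints at [1.073, 0.3, 1.521, -0, 1.321, -0.067], TCP at [229.675, 499.739, 205.446] pointing down, gripper open.
Joint ranges: [-3.03, 3.03], [-0.79, 2.21], [0.23, 2.52], [-1.04, 4.18], [0, 3.07], [-2.55, 2.55]. Speed limits (rad/s): [2.22, 2.22, 2.57, 3.14, 3.14, 3.14].

INTERFACE

Orientations are given as [roll, pitch, yaw] about the fixed x, y, z axes, in that order (R = Rz(yaw) Ry(pitch) Rx(roll)).
In Python, from cell import manip gives the robot as it stands.
- The arm moves only by the shell command python3 nudge.py 'ROWS' [OPENING] [FORCE]. ROWS is a JSON list of rows, 1 to 5 of them, each an object with the fields d (a list: dx, dy, dz in units of 100 mm), rot (a list: a rotation vector rx, ry, rz in rad); a field left out counts as zero; each row is the pose to reach, as a shift and turn from the pose commanded when the command began, along the tool's axes at that moment; what a row does not reach only later rows make up. A row lasts 1/10 s, in which the tool goes at most 50 mm and 0.15 rad, less where a joint would pass 70% of its speed; a pose out of reach is approached as far as the arm can. OPENING is the finger opening in mm, set as the command begins (- or left out keeps the last). The fingers move at their own pace and stop on an object; FORCE is the grip in N (left out, the last holds). Time passes only in rows, so rows that do not move let the fingers close. It prints the time, the measured TCP pose, the force, the opening and the grip force at its end. Input that does not fit is refused with a message, and nothing moves.
- manip.read_state(): the state, without advancing time (a new reading comes with each control period).
- manip.camera(name): name is "scene" or "top" or "wrist"; returns (picture, depth): 480x640x3 uint8, red, green, blue; 480x640 float32, mm along the optical axis (not along the pixel's ray), 0 where there is no reading.
- manip.camera_info(name): a dict with "K" (3x3 intrinsics, pixels), "rvec" (rotation vector, rad) and "tvec" (3), from world to camera coordinates, as OpenCV has them; the wrist camera has in their place "mount" (4x4, takes a point from camera to tool coordinates, whose origin is the TCP and whose axes are the flange's). Camera axes: x right, y down, z forward; pixel columns grow to the right and rows downward; lengths in mm; the calibration is good to about 2 mm. A picture is of the moment at which its call begins: read the wrist's pose just before it. camera_info takes no time and is no camera call.
- manip.sign_off(): hands the job in; it is judged then, once.
The state is a dict: "clock": time; "joints": joint angles; "qd": joint speeds; "effort": joint torques, N m; "eef_pos": TCP position; "eef_rot": TCP orientation; "wrist_force": force on the tool from outside, world axes, zero at the start; "moment": the same for the moment, N m; "finger_gap": finger opening in mm; "finger_force": force on a finger pad.
Only numpy, scipy, OpenCV 4.12 (cv2) and the standard library are available. Lean on these libraries where they do the work, as an engineer would, in place of code of your own. Each camera call takes 0.05 s, during which the arm holds its last target. There are 200 camera calls.

## Working session

There is one attempt and no reset: what is moved stays moved. The work goes in short steps, Python scripts to look and compute and a shell command to move; the robot and the scene stay as the last step left them, time stands still between calls to the robot, and variables do not carry over. Pictures are saved under pics/ and viewed, at most 14 in all, crops included, and the job is handed in when it is done.

```bash
ls; mkdir -p pics
python3 - <<'E'
from cell import manip
import cv2,numpy as np
print(manip.grip_depth, manip.read_state())
for n in("scene","top"):
    p,d=manip.camera(n); cv2.imwrite(f"pics/{n}0.png",p[:,:,::-1]); np.save(f"pics/{n}0.npy",d)
    print(manip.camera_info(n))
print(manip.camera_info("wrist"))
E
```

```text
cell.py
nudge.py
pics
-18.8 {'clock': 0.0, 'joints': array([ 1.07338340e+00,  3.00437364e-01,  1.52157092e+00, -7.32451135e-08,
        1.32071443e+00, -6.65946719e-02]), 'qd': array([-0.00031491,  0.00135618,  0.00036923, -0.00050609,  0.00016234,
        0.00119232]), 'effort': array([-2.99133862e-03, -5.31815708e+01, -3.52731264e+01,  7.05914805e-02,
        2.45326204e-02, -8.67112180e-05]), 'eef_pos': array([229.56254577, 499.51239486, 204.90913723]), 'eef_rot': array([-3.14046509e+00, -7.51295847e-05,  2.71077437e+00]), 'wrist_force': array([ 1.12732607,  0.15635692, -0.23858569]), 'moment': array([-0.00312452, -0.04168858,  0.03194733]), 'finger_force': 0.0, 'finger_gap': 93.70701687744696}
{'K': array([[499.45400394,   0.        , 312.70638915],
       [  0.        , 499.45400394, 242.06774806],
       [  0.        ,   0.        ,   1.        ]]), 'rvec': array([ 1.16699678, -2.39859466,  0.90075941]), 'tvec': array([ 258.36204497,  403.55595571, 1388.00808713])}
{'K': array([[581.222284  ,   0.        , 321.80356931],
       [  0.        , 581.222284  , 238.56235456],
       [  0.        ,   0.        ,   1.        ]]), 'rvec': array([ 1.5549166 , -2.38138886,  0.55556634]), 'tvec': array([ 133.82326427,  486.14302624, 1366.75335884])}
{'K': array([[393.62806292,   0.        , 326.42176393],
       [  0.        , 393.62806292, 240.0180569 ],
       [  0.        ,   0.        ,   1.        ]]), 'mount': array([[ 7.53524499e-04, -9.64559334e-01, -2.63864971e-01,
         7.71959626e+01],
       [ 9.99999602e-01,  6.00523448e-04,  6.60503364e-04,
         7.86748877e-02],
       [-4.78637582e-04, -2.63865364e-01,  9.64559402e-01,
        -1.77919324e+02],
       [ 0.00000000e+00,  0.00000000e+00,  0.00000000e+00,
         1.00000000e+00]])}
```
View pics/scene0.png

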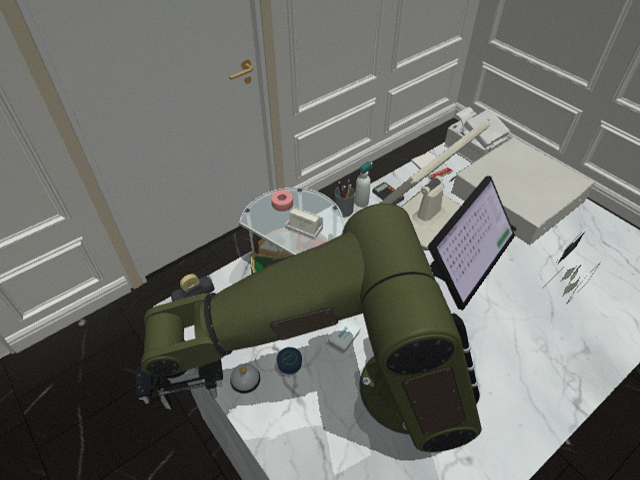

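View pics/top0.png

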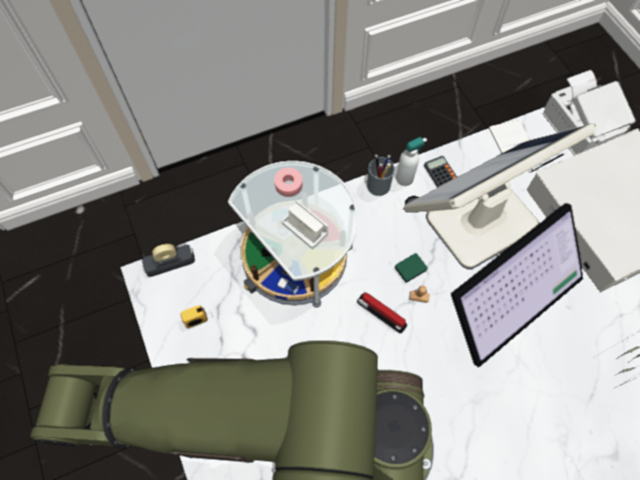

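The scene view is blocked by the arm. The top view shows the tape measure at (194,317), the organiser at about (297,235) and its straight shelf edge from (230,200) to (295,277). Blue is near the front and yellow is to the right at (333,275).

Create h.py:
```python
import cv2,numpy as np
from cell import manip
from scipy.spatial.transform import Rotation as Ro
def pts(n,d):
    i=manip.camera_info(n);K=i["K"];v,u=np.mgrid[:480,:640]
    c=np.dstack([(u-K[0,2])/K[0,0]*d,(v-K[1,2])/K[1,1]*d,d])
    R=cv2.Rodrigues(i["rvec"])[0]
    return (c-i["tvec"])@R
def proj(n,P):
    i=manip.camera_info(n);return cv2.projectPoints(np.float64(P).reshape(-1,3),i["rvec"],i["tvec"],i["K"],None)[0][:,0]
def ray(n,u,v,z):
    i=manip.camera_info(n);R=cv2.Rodrigues(i["rvec"])[0];K=i["K"]
    d=R.T@np.array([(u-K[0,2])/K[0,0],(v-K[1,2])/K[1,1],1]);o=-R.T@i["tvec"]
    return o+d*(z-o[2])/d[2]
```

Run:
```python
from h import *
p=cv2.imread("pics/top0.png");d=np.load("pics/top0.npy");W=pts("top",d)
cv2.imwrite("pics/crop0.png",cv2.resize(p[150:330,170:400],None,fx=3.4,fy=3.3,interpolation=cv2.INTER_CUBIC))
for u,v in[(194,317),(190,315),(288,172),(305,225),(270,200),(250,288),(255,268),(320,240)]: print(u,v,d[v,u],W[v,u].round())
# shelf edge corners at z=218
for u,v in[(230,200),(295,277)]: print(ray("top",u,v,218).round(1))
```

```text
194 317 1440.0234 [451. 294.  61.]
190 315 1440.9379 [459. 301.  62.]
288 172 1406.2585 [635. -43. 248.]
305 225 1323.1216 [477. -21. 266.]
270 200 1402.5928 [595.  22. 222.]
250 288 1502.1837 [478. 139.  35.]
255 268 1434.473 [488. 112. 120.]
320 240 1350.0623 [446. -45. 227.]
[635.9 109.8 218. ]
[387.3  43.1 218. ]
```

View pics/crop0.png

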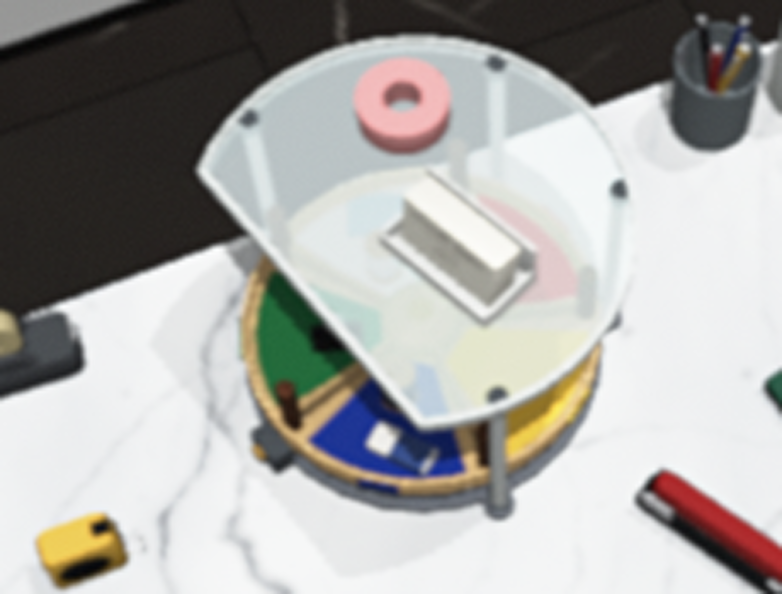

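The crop shows the green/blue peg (knob_3) at the front beside the bracket, crop (288,388). So the tray stands on a hump, with yellow about 108° anticlockwise from the front. Next I fit the organiser frame from the post tops, and the tape measure from depth.

Run:
```python
from h import *
from scipy.optimize import least_squares
full=lambda x,y:(170+(x+.5)/3.4-.5,150+(y+.5)/3.3-.5)
P=[full(*q) for q in[(249,118),(496,62),(619,189),(498,397),(199,170),(418,425),(288,388)]]
c=np.arccos(93/156)
ang=np.radians([105,28,-28,-105]); 
def model(s):
    x,y,t,a=s
    L=[[148*np.cos(g),148*np.sin(g),221] for g in ang]+[[-93,125.2,218],[-93,-125.2,218]]
    L+=[[128*np.cos(a),128*np.sin(a),120]]
    L=np.array(L);R=np.array([[np.cos(t),-np.sin(t)],[np.sin(t),np.cos(t)]])
    L[:,:2]=L[:,:2]@R.T+[x,y];return L
f=lambda s:(proj("top",model(s))-P).ravel()
for t0 in np.arange(-3,3,1.):
    r=least_squares(f,[520,10,t0,3.1],loss="soft_l1")
    print(r.cost.round(1),r.x.round(3),f(r.x).round(1))
p=cv2.imread("pics/top0.png");d=np.load("pics/top0.npy");W=pts("top",d)
h=cv2.cvtColor(p,cv2.COLOR_BGR2HSV)
m=np.zeros(d.shape,bool);m[300:335,175:215]=1
m&=(W[...,2]>55)&(W[...,2]<70)
q=W[m][:,:2].astype(np.float32);print(len(q),cv2.minAreaRect(q),q.mean(0))
m2=np.zeros(d.shape,bool);m2[300:335,170:220]=1;m2&=(W[...,2]>3)
q=W[m2];print(len(q),q.min(0),q.max(0));lo=q[q[:,2]<12];print(lo[:40].round())
cv2.imwrite("pics/tape0.png",cv2.resize(p[300:335,172:218],None,fx=10,fy=10,interpolation=cv2.INTER_CUBIC))
```

```text
1.8 [532.422  -7.132  -1.307  78.615] [ 0.  -0.1  0.2  0.2  0.1 -0.2 -0.2 -0.6  0.7  1.9 -0.4 -0.3 -0.2  0.2]
1.8 [532.422  -7.132  30.109  15.783] [ 0.  -0.1  0.2  0.2  0.1 -0.2 -0.2 -0.6  0.7  1.9 -0.4 -0.3 -0.2  0.2]
1.8 [532.422  -7.132  -7.591   9.5  ] [ 0.  -0.1  0.2  0.2  0.1 -0.2 -0.2 -0.6  0.7  1.9 -0.4 -0.3 -0.2  0.2]
1.8 [ 532.422   -7.132 -108.122  -34.482] [ 0.  -0.1  0.2  0.2  0.1 -0.2 -0.2 -0.6  0.7  1.9 -0.4 -0.3 -0.2  0.2]
1.8 [532.422  -7.132  -1.307   3.217] [ 0.  -0.1  0.2  0.2  0.1 -0.2 -0.2 -0.6  0.7  1.9 -0.4 -0.3 -0.2  0.2]
1.8 [532.422  -7.132  23.825 166.58 ] [ 0.  -0.1  0.2  0.2  0.1 -0.2 -0.2 -0.6  0.7  1.9 -0.4 -0.3 -0.2  0.2]
214 ((464.5177001953125, 297.2314453125), (32.989280700683594, 53.70830154418945), 2.7362184524536133) [464.76102 296.44424]
702 [-94.28112119 194.63056544   3.00667014] [ 538.02914247  364.77590258 1440.65556782]
[[538. 331.   5.]
 [535. 324.   6.]
 [533. 319.   4.]
 [514. 274.   3.]
 [509. 264.   5.]
 [503. 250.   4.]
 [500. 245.   6.]
 [496. 235.   5.]
 [495. 233.   5.]
 [538. 337.   4.]
 [534. 327.   4.]
 [529. 315.   4.]
 [525. 310.   7.]
 [521. 296.   3.]
 [511. 275.   4.]
 [507. 270.   8.]
 [491. 229.   3.]
 [527. 318.   5.]
 [523. 309.   4.]
 [517. 295.   4.]
 [516. 292.   3.]
 [510. 280.   4.]
 [506. 273.   7.]
 [505. 268.   3.]
 [503. 264.   3.]
 [502. 261.   4.]
 [494. 244.   4.]
 [490. 235.   5.]
 [488. 230.   4.]
 [532. 336.   3.]
 [530. 333.   6.]
 [527. 326.   5.]
 [512. 293.   5.]
 [511. 288.   4.]
 [505. 274.   3.]
 [502. 269.   4.]
 [501. 267.   6.]
 [499. 264.   7.]
 [499. 262.   5.]
 [495. 252.   5.]]
```

View pics/tape0.png

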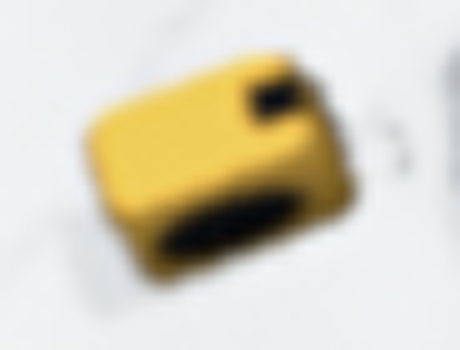

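Fit: the axis is at (532.4, -7.1), organiser yaw is -1.307, and knob_3 stands 4.3° anticlockwise of the front. The tape measure case is centred at (464.5, 297.2) with its hook (right end in the crop) toward -y, so its yaw is about 1.62. I'll cage knob_3 with the gripper leaning 35° outward.

```bash
cat >> h.py <<'E'
C=np.array([532.4,-7.1]);TH=-1.307
def peg(phi,r=128):  # phi deg from front, anticlockwise
    a=TH+np.pi+np.radians(phi);return C+r*np.array([np.cos(a),np.sin(a)])
def tool(yawfront,lean):  # yawfront: direction (rad) toward which the tool leans; tool x = that way & down (B)
    f=np.array([np.cos(yawfront),np.sin(yawfront),0]);k=np.array([0,0,1.]);l=np.radians(lean)
    z=-f*np.sin(l)-k*np.cos(l); x=f*np.cos(l)-k*np.sin(l)
    return np.stack([x,np.cross(z,x),z],1)
def delta(G,yawf,lean,off=18.8):
    s=manip.read_state();R0=Ro.from_euler('xyz',s["eef_rot"]).as_matrix();R=tool(yawf,lean)
    t=np.array(G)+R[:,2]*off
    return np.r_[(R0.T@(t-s["eef_pos"])).round(1),Ro.from_matrix(R0.T@R).as_rotvec().round(3)].tolist()
F=TH+np.pi
E
python3 - <<'E'
from h import *
R=tool(F,35);G=np.r_[peg(4.3),107]
print(delta(G-R[:,2]*80+[0,0,30],F,35))
d=np.load("pics/scene0.npy");W=pts("scene",d);print(W[378,245],W[360,289],W[283,190])
E
```

```text
[-375.2, -215.0, 18.0, 0.266, -0.57, 0.848]
[281.02543988 343.56548951  39.28648583] [253.03664005 214.93403456  33.6640496 ] [656.59513067 307.22604339  50.2068748 ]
```

The rows are not in the units I measure in: shifts go in units of 100 mm. I convert before sending: -230 mm is -2.3, -50 mm is -0.5.

```bash
python3 nudge.py '[{"d": [-0.5, -0.28, 0], "rot": [0.04, -0.08, 0.12]}, {"d": [-1, -0.56, 0], "rot": [0.08, -0.16, 0.24]}, {"d": [-1.45, -0.84, 0], "rot": [0.12, -0.24, 0.35]}, {"d": [-1.9, -1.1, 0.05], "rot": [0.16, -0.32, 0.47]}, {"d": [-2.3, -1.32, 0.08], "rot": [0.19, -0.4, 0.58]}]' 36
python3 - <<'E'
from h import *
R=tool(F,35);G=np.r_[peg(4.3),107]
print(delta(G-R[:,2]*80+[0,0,30],F,35),manip.read_state()["joints"].round(2))
E
```

```text
clock: 0.6
eef_pos: [375.2, 294.6, 198.6]
eef_rot: [-3.073, 0.435, 2.132]
wrist_force: [0.6, 0.5, -0.0]
finger_gap: 57.4
finger_force: 0.0
[-159.0, 16.9, 85.5, 0.081, -0.166, 0.263] [ 0.81  0.26  1.65 -0.41  1.43  0.36]
```

In the tool's units: -159 mm is -1.59, -120 mm is -1.2.

```bash
python3 nudge.py '[{"d": [-0.4, 0.05, 0.2], "rot": [0.02, -0.04, 0.07]}, {"d": [-0.8, 0.09, 0.43], "rot": [0.04, -0.08, 0.13]}, {"d": [-1.2, 0.13, 0.65], "rot": [0.06, -0.12, 0.2]}, {"d": [-1.59, 0.17, 0.85], "rot": [0.08, -0.166, 0.263]}, {"d": [-1.59, 0.17, 0.85], "rot": [0.08, -0.166, 0.263]}]'
python3 - <<'E'
from h import *
G=np.r_[peg(4.3),107]
print(delta(G,F,35),manip.read_state()["joints"].round(2))
p,d=manip.camera("top");cv2.imwrite("pics/t1.png",cv2.resize(p[150:330,170:400,::-1],None,fx=3.4,fy=3.3,interpolation=cv2.INTER_CUBIC))
E
```

```text
clock: 1.1
eef_pos: [481.7, 146.6, 185.8]
eef_rot: [-3.138, 0.61, 1.836]
wrist_force: [-0.5, -0.3, -0.3]
finger_gap: 36.0
finger_force: 0.0
[17.3, -0.5, 102.8, -0.002, -0.0, 0.001] [ 0.52  0.33  1.65 -0.6   1.38  0.44]
```

View pics/t1.png

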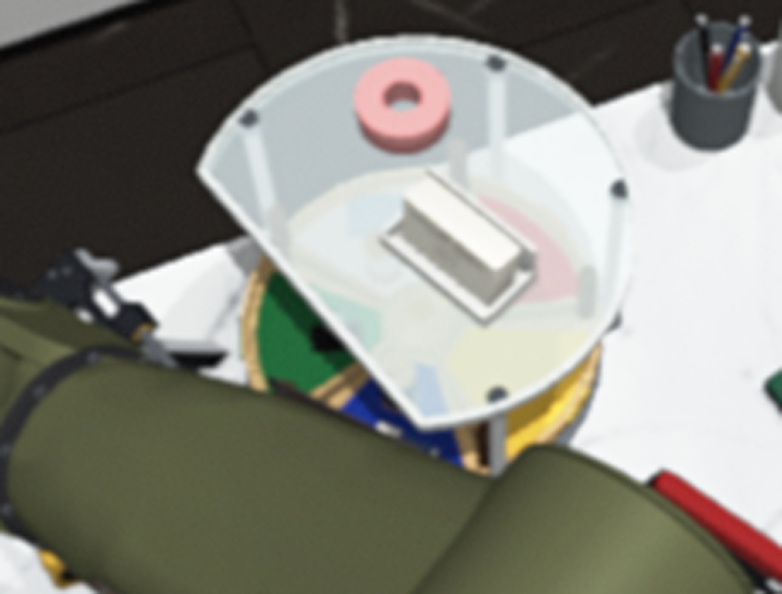

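The fingers are at the left near crop (195,355), and the forearm covers the front pegs at about (290,385). I move in along the tool axis.

In the tool's units: 103 mm is 1.03, 17 mm is 0.17.

```bash
python3 nudge.py '[{"d": [0.17, 0, 0.25]}, {"d": [0.17, 0, 0.5]}, {"d": [0.17, 0, 0.77]}, {"d": [0.17, 0, 1.03]}, {"d": [0.17, 0, 1.03]}]'
python3 - <<'E'
from h import *
for f in (4.3,-4,-12,-20,-28,-36): print(f,delta(np.r_[peg(f),107],F,35))
p,d=manip.camera("wrist");cv2.imwrite("pics/w1.png",p[:,:,::-1])
E
```

```text
clock: 1.65
eef_pos: [490.9, 106.0, 90.6]
eef_rot: [-3.135, 0.608, 1.843]
wrist_force: [-0.4, 0.1, -0.3]
finger_gap: 36.0
finger_force: 0.0
4.3 [-3.1, 0.9, 1.0, -0.002, -0.003, 0.007]
-4 [-3.2, 19.5, 0.9, -0.002, -0.003, 0.007]
-12 [-5.4, 37.1, 2.3, -0.002, -0.003, 0.007]
-20 [-9.6, 54.3, 5.1, -0.002, -0.003, 0.007]
-28 [-15.6, 70.5, 9.2, -0.002, -0.003, 0.007]
-36 [-23.5, 85.6, 14.6, -0.002, -0.003, 0.007]
```

View pics/w1.png

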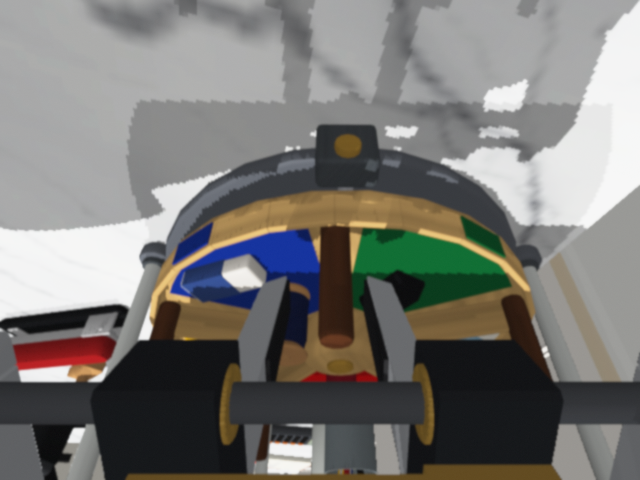

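The wrist view shows peg knob_3 at (335,285) caged between the fingers at (265,330) and (390,330), with blue left and green right. I push toward +y of the tool, which is clockwise.

```bash
python3 nudge.py '[{"d": [-0.03, 0.09, 0.01]}, {"d": [-0.03, 0.18, 0.01]}, {"d": [-0.04, 0.27, 0.015]}, {"d": [-0.05, 0.36, 0.02]}, {"d": [-0.08, 0.46, 0.04]}]';python3 nudge.py '[{"d": [-0.02, 0.09, 0.02]}, {"d": [-0.05, 0.18, 0.04]}, {"d": [-0.09, 0.27, 0.06]}, {"d": [-0.14, 0.37, 0.095]}, {"d": [-0.155, 0.396, 0.106]}]'; python3 nudge.py '[{}, {}, {}, {}]'
python3 - <<'E'
from h import *
print(delta(np.r_[peg(-36),107],F,35))
p,d=manip.camera("wrist");cv2.imwrite("pics/w2.png",p[:,:,::-1])
E
```

```text
clock: 2.2
eef_pos: [539.2, 111.8, 94.8]
eef_rot: [-3.14, 0.607, 1.841]
wrist_force: [-8.0, 2.8, 2.2]
finger_gap: 35.6
finger_force: 3.5
clock: 2.7
eef_pos: [583.6, 103.4, 95.0]
eef_rot: [3.141, 0.608, 1.84]
wrist_force: [-0.7, 0.2, 0.9]
finger_gap: 35.8
finger_force: 0.0
clock: 3.1
eef_pos: [582.1, 102.9, 94.2]
eef_rot: [-3.141, 0.608, 1.841]
wrist_force: [0.5, 0.7, 0.3]
finger_gap: 36.1
finger_force: 0.0
[1.1, -1.4, 2.4, 0.002, -0.003, 0.005]
```

View pics/w2.png

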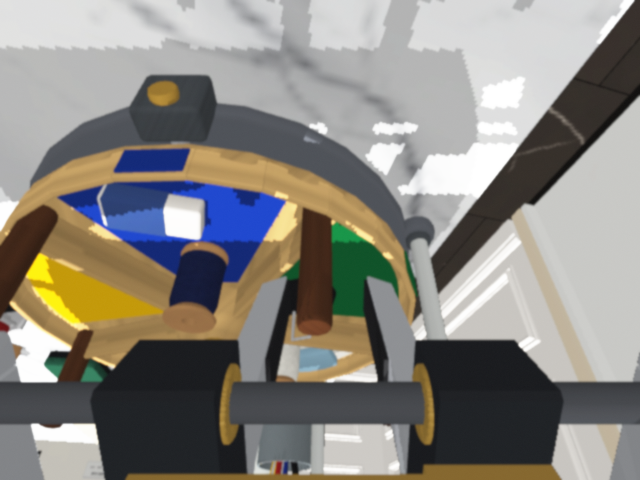

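Blue is now at the front: its tag at (150,160) lines up with the bracket at (170,105). Knob_3 is centred in the cage at (315,270) and knob_4 is at the left edge (30,245). I back out and move over to knob_4 at +36°.

```bash
python3 nudge.py '[{"d": [0, 0, -0.4]}, {"d": [0, 0, -0.75]}, {"d": [0, -0.4, -0.75]}, {"d": [0, -0.85, -0.75]}, {"d": [0, -1.25, -0.75]}]'
python3 - <<'E'
from h import *
R=tool(F,35);G=np.r_[peg(36),107]
print(delta(G-R[:,2]*70,F,35),delta(G,F,35),manip.read_state()["joints"].round(2))
E
```

```text
clock: 3.65
eef_pos: [448.5, 110.4, 155.6]
eef_rot: [-3.14, 0.608, 1.841]
wrist_force: [0.1, 0.6, 1.5]
finger_gap: 35.8
finger_force: 0.0
[2.0, -24.8, 6.8, 0.002, -0.003, 0.005] [1.7, -25.0, 76.8, 0.002, -0.003, 0.005] [ 0.49  0.26  1.81 -0.62  1.28  0.47]
```

In the tool's units: 77 mm is 0.77, 50 mm is 0.5.

```bash
python3 nudge.py '[{"d": [0.02, -0.25, 0.06]}, {"d": [0.02, -0.25, 0.25]}, {"d": [0.02, -0.25, 0.5]}, {"d": [0.02, -0.25, 0.77]}, {"d": [0.02, -0.25, 0.77]}]'
python3 - <<'E'
from h import *
for f in (36,24,12,0,-12,-24,-36): print(f,delta(np.r_[peg(f),107],F,35))
p,d=manip.camera("wrist");cv2.imwrite("pics/w3.png",p[::2,::2,::-1])
E
```

```text
clock: 4.15
eef_pos: [436.3, 62.0, 89.6]
eef_rot: [-3.136, 0.608, 1.842]
wrist_force: [-0.2, -0.7, -0.2]
finger_gap: 35.8
finger_force: 0.0
36 [-0.3, -0.5, -2.3, -0.002, -0.002, 0.006]
24 [10.5, 22.7, -10.0, -0.002, -0.002, 0.006]
12 [17.2, 48.2, -14.7, -0.002, -0.002, 0.006]
0 [19.3, 74.8, -16.4, -0.002, -0.002, 0.006]
-12 [16.9, 101.4, -14.8, -0.002, -0.002, 0.006]
-24 [9.9, 126.8, -10.1, -0.002, -0.002, 0.006]
-36 [-1.2, 150.0, -2.5, -0.002, -0.002, 0.006]
```

View pics/w3.png

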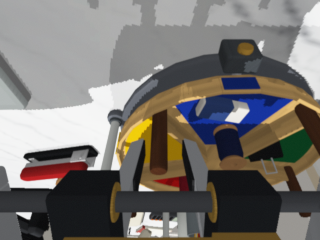

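Knob_4 is caged at half-scale (158,145), with yellow just left of it and blue at the front. I push it round.

In the tool's units: 19 mm is 0.19, 15 mm is 0.15.

```bash
python3 nudge.py '[{"d": [0.04, 0.09, -0.03]}, {"d": [0.09, 0.19, -0.08]}, {"d": [0.12, 0.29, -0.11]}, {"d": [0.15, 0.39, -0.13]}, {"d": [0.17, 0.48, -0.147]}]';python3 nudge.py '[{"d": [0.01, 0.09, -0.01]}, {"d": [0.015, 0.18, -0.015]}, {"d": [0.02, 0.27, -0.017]}, {"d": [0.015, 0.36, -0.015]}, {"d": [0.01, 0.45, -0.008]}]'; python3 nudge.py '[{"d": [-0.005, 0.1, 0.004]}, {"d": [-0.03, 0.19, 0.02]}, {"d": [-0.06, 0.29, 0.04]}]';python3 - <<'E'
from h import *
print(delta(np.r_[peg(-36),107],F,35))
E
```

```text
clock: 4.7
eef_pos: [476.1, 99.6, 93.6]
eef_rot: [-3.136, 0.606, 1.841]
wrist_force: [-19.5, 8.8, 1.1]
finger_gap: 36.1
finger_force: 8.3
clock: 5.2
eef_pos: [520.6, 112.6, 94.6]
eef_rot: [-3.14, 0.607, 1.841]
wrist_force: [-10.2, 2.8, 5.2]
finger_gap: 35.8
finger_force: 4.4
clock: 5.5
eef_pos: [550.8, 113.4, 94.8]
eef_rot: [-3.14, 0.607, 1.841]
wrist_force: [-6.4, 2.9, 1.2]
finger_gap: 35.9
finger_force: 2.9
[-13.8, 26.0, 13.4, 0.002, -0.004, 0.005]
```

In the tool's units: 26 mm is 0.26, 18 mm is 0.18.

```bash
python3 nudge.py '[{"d": [-0.04, 0.09, 0.04]}, {"d": [-0.09, 0.18, 0.08]}, {"d": [-0.135, 0.26, 0.125]}, {"d": [-0.135, 0.26, 0.125]}, {"d": [-0.135, 0.26, 0.125]}]'; python3 nudge.py '[{}, {}, {}]'
python3 - <<'E'
from h import *
print(delta(np.r_[peg(-36),107],F,35))
p,d=manip.camera("wrist");cv2.imwrite("pics/w4.png",p[:,:,::-1])
E
```

```text
clock: 6.0
eef_pos: [580.8, 101.9, 91.9]
eef_rot: [-3.142, 0.608, 1.84]
wrist_force: [-0.0, 0.0, 0.0]
finger_gap: 35.9
finger_force: 0.0
clock: 6.3
eef_pos: [580.5, 101.2, 91.4]
eef_rot: [-3.141, 0.608, 1.841]
wrist_force: [-0.4, -0.2, 0.3]
finger_gap: 36.3
finger_force: 0.0
[0.5, 0.6, -0.6, 0.002, -0.003, 0.005]
```

View pics/w4.png

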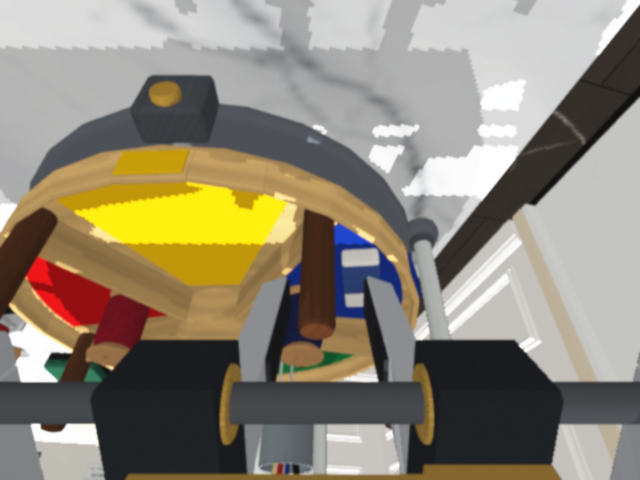

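The yellow tag at (150,162) and the yellow bin are at the front in line with the bracket, and knob_4 is centred at (318,275). I retreat and go to the tape measure.

```bash
python3 nudge.py '[{"d": [0, 0, -0.45]}, {"d": [0, 0, -0.9]}, {"d": [0.25, -0.2, -1.15]}, {"d": [0.6, -0.4, -1.35]}, {"d": [0.95, -0.6, -1.5]}]' 64
python3 - <<'E'
from h import *
R=tool(1.618,35);G=np.array([464.5,297.2,40])
print(delta(G-R[:,2]*90,1.618,35),manip.read_state()["joints"].round(2))
E
```

```text
clock: 6.85
eef_pos: [478.3, 244.0, 161.0]
eef_rot: [3.141, 0.607, 1.839]
wrist_force: [-0.1, 0.4, -0.5]
finger_gap: 63.8
finger_force: 0.0
[113.6, 9.7, -2.6, 0.127, -0.004, 0.181] [ 0.67  0.47  1.51 -0.56  1.45  0.55]
```

In the tool's units: 90 mm is 0.9, 113.6 mm is 1.136.

```bash
python3 nudge.py '[{"d": [0.3, 0.03, -0.15], "rot": [0.04, 0, 0.06]}, {"d": [0.6, 0.06, -0.12], "rot": [0.08, 0, 0.12]}, {"d": [0.9, 0.08, -0.06], "rot": [0.127, -0.004, 0.181]}, {"d": [1.136, 0.097, -0.026], "rot": [0.127, -0.004, 0.181]}, {"d": [1.136, 0.097, -0.026], "rot": [0.127, -0.004, 0.181]}]'
python3 - <<'E'
from h import *
R=tool(1.618,35);G=np.array([464.5,297.2,40])
print(delta(G,1.618,35))
s=manip.read_state();p,d=manip.camera("wrist");cv2.imwrite("pics/w5.png",p[:,:,::-1])
i=manip.camera_info("wrist");K=i["K"];M=i["mount"];Rt=Ro.from_euler('xyz',s["eef_rot"]).as_matrix()
v,u=np.mgrid[:480,:640];c=np.dstack([(u-K[0,2])/K[0,0]*d,(v-K[1,2])/K[1,1]*d,d])
W=(c@M[:3,:3].T+M[:3,3])@Rt.T+s["eef_pos"]
m=(np.abs(W[...,2]-61)<5)&(np.abs(W[...,0]-464)<60)&(np.abs(W[...,1]-297)<60)
print(m.sum(),cv2.minAreaRect(W[m][:,:2].astype(np.float32)),W[m].mean(0))
E
```

```text
clock: 7.35
eef_pos: [462.3, 337.4, 94.9]
eef_rot: [-3.136, 0.615, 1.624]
wrist_force: [0.3, -0.4, 1.2]
finger_gap: 63.9
finger_force: 0.0
[-1.2, 0.5, 86.8, -0.002, 0.004, 0.005]
2130 ((466.5985412597656, 296.9139404296875), (53.62510299682617, 29.000377655029297), 88.81719970703125) [466.60990511 298.9721317   57.0905499 ]
```

View pics/w5.png

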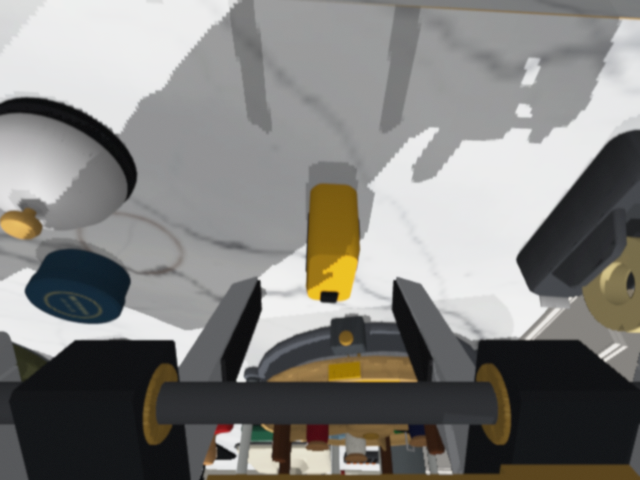

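The tape measure is centred between the fingers: (333,245), hook end at (328,297), case parallel to the fingers. I advance and grip.

In the tool's units: 87 mm is 0.87, -1 mm is -0.01.

```bash
python3 nudge.py '[{"d": [-0.01, 0.005, 0.2]}, {"d": [-0.01, 0.005, 0.4]}, {"d": [-0.01, 0.005, 0.6]}, {"d": [-0.01, 0.005, 0.78]}, {"d": [-0.01, 0.005, 0.87]}]'; python3 nudge.py '[{}, {}, {}, {}, {}]' 20 20;python3 nudge.py '[{}, {}, {}]'
```

```text
clock: 7.9
eef_pos: [466.5, 284.4, 27.1]
eef_rot: [-3.14, 0.612, 1.619]
wrist_force: [-0.1, 0.3, 0.9]
finger_gap: 64.0
finger_force: 0.0
clock: 8.4
eef_pos: [466.5, 286.3, 27.3]
eef_rot: [-3.141, 0.612, 1.62]
wrist_force: [1.5, 0.9, 3.2]
finger_gap: 32.0
finger_force: 19.6
clock: 8.7
eef_pos: [466.5, 286.2, 27.2]
eef_rot: [-3.141, 0.612, 1.619]
wrist_force: [0.7, 3.1, 5.0]
finger_gap: 32.2
finger_force: 19.6
```

In the tool's units: -29 mm is -0.29, -6 mm is -0.06.

```bash
python3 nudge.py '[{"d": [-0.06, 0, -0.08]}, {"d": [-0.17, 0, -0.25]}, {"d": [-0.29, 0, -0.41]}, {"d": [-0.43, 0, -0.62]}, {"d": [-0.43, 0, -0.62]}]' 15 30
python3 - <<'E'
from h import *
print(manip.read_state()["finger_gap"])
for r,z in((190,105),(150,105),(85,105),(85,75)): print(delta(np.r_[peg(0,r),z],F,35,0))
E
```

```text
clock: 9.2
eef_pos: [467.4, 287.2, 105.7]
eef_rot: [3.138, 0.609, 1.617]
wrist_force: [1.0, 0.3, -2.2]
finger_gap: 32.0
finger_force: 29.4
32.03052914846986
[-91.0, 10.1, 64.4, -0.121, -0.002, -0.179]
[-123.1, 18.7, 86.8, -0.121, -0.002, -0.179]
[-175.1, 32.6, 123.1, -0.121, -0.002, -0.179]
[-158.0, 32.5, 147.7, -0.121, -0.002, -0.179]
```

In the tool's units: -123 mm is -1.23, -100 mm is -1.

```bash
python3 nudge.py '[{"d": [-0.25, 0.03, 0.18], "rot": [-0.03, 0, -0.04]}, {"d": [-0.5, 0.06, 0.36], "rot": [-0.06, 0, -0.09]}, {"d": [-0.75, 0.09, 0.54], "rot": [-0.09, 0, -0.14]}, {"d": [-1, 0.13, 0.7], "rot": [-0.12, 0, -0.179]}, {"d": [-1.23, 0.187, 0.868], "rot": [-0.121, -0.002, -0.179]}]'; python3 nudge.py '[{}, {}]'
python3 - <<'E'
from h import *
for r,z in((85,105),(85,77)): print(delta(np.r_[peg(0,r),z],F,35,0))
s=manip.read_state();p,d=manip.camera("wrist");cv2.imwrite("pics/w6.png",p[:,:,::-1])
E
```

```text
clock: 9.7
eef_pos: [491.6, 135.5, 101.4]
eef_rot: [-3.134, 0.613, 1.841]
wrist_force: [-0.2, 1.1, -2.6]
finger_gap: 31.9
finger_force: 29.5
clock: 9.9
eef_pos: [492.0, 136.6, 101.5]
eef_rot: [-3.134, 0.613, 1.838]
wrist_force: [-0.6, 0.6, -2.0]
finger_gap: 32.0
finger_force: 29.4
[-54.6, 1.6, 34.1, -0.006, 0.002, 0.003]
[-38.5, 1.7, 57.0, -0.006, 0.002, 0.003]
```

View pics/w6.png

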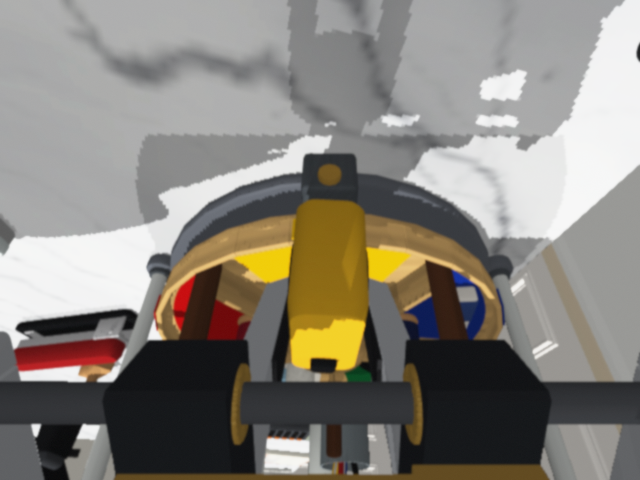

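The tape measure is held upright (about (330,280)), centred over the front, with the yellow bin behind it between the pegs at (205,300) and (445,300). I move in and lower.

In the tool's units: 34 mm is 0.34, -28 mm is -0.28.

```bash
python3 nudge.py '[{"d": [-0.14, 0.005, 0.085]}, {"d": [-0.28, 0.01, 0.17]}, {"d": [-0.42, 0.013, 0.26]}, {"d": [-0.546, 0.016, 0.34]}, {"d": [-0.546, 0.016, 0.34]}]'; python3 nudge.py '[{"d": [0.03, 0, 0.05]}, {"d": [0.07, 0, 0.1]}, {"d": [0.11, 0, 0.155]}, {"d": [0.14, 0, 0.2]}, {"d": [0.14, 0, 0.2]}]'
python3 - <<'E'
from h import *
print(delta(np.r_[peg(0,85),73.2],F,35,0))
E
```

```text
clock: 10.45
eef_pos: [510.7, 74.7, 105.3]
eef_rot: [-3.135, 0.613, 1.838]
wrist_force: [-0.0, 1.5, -2.7]
finger_gap: 31.8
finger_force: 29.4
clock: 10.95
eef_pos: [510.0, 75.3, 80.0]
eef_rot: [-3.133, 0.614, 1.84]
wrist_force: [0.1, -0.2, -2.1]
finger_gap: 31.9
finger_force: 29.4
[3.6, 0.2, 5.8, -0.006, 0.003, 0.004]
```

```bash
python3 nudge.py '[{"d": [0.007, 0, 0.01]}, {"d": [0.014, 0, 0.02]}, {"d": [0.02, 0, 0.03]}, {"d": [0.026, 0, 0.038]}, {"d": [0.026, 0, 0.038]}]'; python3 nudge.py '[{"d": [0.003, 0, 0.004]}, {"d": [0.006, 0, 0.008]}, {"d": [0.006, 0, 0.008]}]'; python3 nudge.py '[{"d": [0.003, 0, 0.004]}, {"d": [0.006, 0, 0.008]}, {"d": [0.006, 0, 0.008]}]'
```

```text
clock: 11.45
eef_pos: [510.4, 75.1, 76.4]
eef_rot: [-3.135, 0.613, 1.838]
wrist_force: [-0.7, -0.6, -2.5]
finger_gap: 32.1
finger_force: 29.4
clock: 11.75
eef_pos: [510.4, 75.2, 75.4]
eef_rot: [-3.135, 0.613, 1.839]
wrist_force: [-0.2, -0.6, -1.2]
finger_gap: 32.2
finger_force: 29.4
clock: 12.05
eef_pos: [510.4, 75.2, 74.4]
eef_rot: [-3.135, 0.613, 1.839]
wrist_force: [0.3, 0.3, -2.3]
finger_gap: 32.0
finger_force: 29.4
```

```bash
for i in 1 2 3; do python3 nudge.py '[{"d": [0.003, 0, 0.004]}, {"d": [0.006, 0, 0.008]}, {"d": [0.006, 0, 0.008]}]' | egrep "pos|wrist"; done
```

```text
eef_pos: [510.4, 75.2, 73.4]
wrist_force: [0.4, -0.3, -2.1]
eef_pos: [510.6, 75.2, 73.1]
wrist_force: [-1.5, 0.3, 6.0]
eef_pos: [510.7, 75.2, 73.0]
wrist_force: [-6.3, 1.7, 15.9]
```

Contact at the predicted height. I ease off, hold, then release.

```bash
python3 nudge.py '[{"d": [-0.004, 0, -0.006]}, {"d": [-0.004, 0, -0.006]}, {"d": [-0.004, 0, -0.006]}]' 15 8; python3 nudge.py '[{}, {}, {}, {}]' 56
python3 - <<'E'
from h import *
p,d=manip.camera("wrist");cv2.imwrite("pics/w7.png",p[:,:,::-1])
E
```

```text
clock: 13.25
eef_pos: [510.7, 75.3, 72.8]
eef_rot: [-3.136, 0.614, 1.838]
wrist_force: [-1.0, 0.3, 6.4]
finger_gap: 32.0
finger_force: 8.0
clock: 13.65
eef_pos: [510.3, 75.3, 72.0]
eef_rot: [-3.135, 0.613, 1.839]
wrist_force: [0.3, -0.5, -0.4]
finger_gap: 55.6
finger_force: 0.0
```

View pics/w7.png

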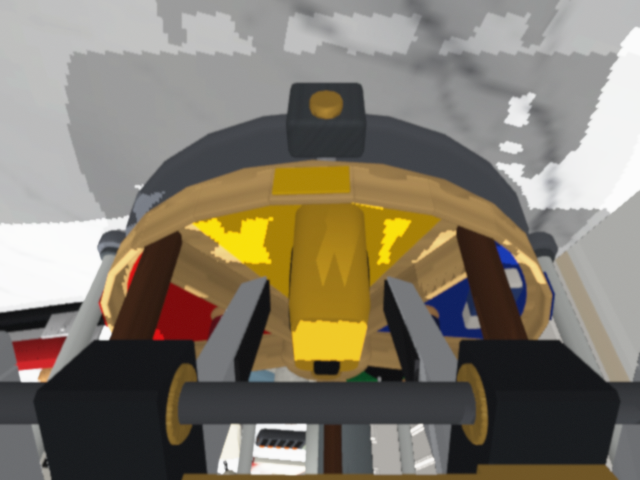

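The tape stands upright and centred in the yellow bin (330,270), fingers clear on both sides at (250,320) and (405,320), and the yellow tag is under the bracket. I retreat along the tool axis.

The rows are not in the units I measure in: shifts go in units of 100 mm. I convert before sending: -40 mm is -0.4, -130 mm is -1.3.

```bash
python3 nudge.py '[{"d": [0, 0, -0.15]}, {"d": [0, 0, -0.4]}, {"d": [0, 0, -0.7]}, {"d": [0, 0, -1]}, {"d": [0, 0, -1.3]}]'; python3 nudge.py '[{}, {}, {}]'
python3 - <<'E'
from h import *
s=manip.read_state();p,d=manip.camera("wrist")
i=manip.camera_info("wrist");K=i["K"];M=i["mount"];Rt=Ro.from_euler('xyz',s["eef_rot"]).as_matrix()
v,u=np.mgrid[:480,:640];c=np.dstack([(u-K[0,2])/K[0,0]*d,(v-K[1,2])/K[1,1]*d,d])
W=(c@M[:3,:3].T+M[:3,3])@Rt.T+s["eef_pos"];L=W.copy();L[...,:2]-=C
a=np.array([np.cos(TH),np.sin(TH)]);b=np.array([-a[1],a[0]])
X=L[...,:2]@a;Y=L[...,:2]@b;Z=L[...,2]
m=(abs(Z-108)<5)&(abs(X+95)<45)&(abs(Y)<35)
print(m.sum(),cv2.minAreaRect(np.c_[X[m],Y[m]].astype(np.float32)),np.percentile(Z[m],[5,50,95]))
k=(Z>112)&(Z<125)&(abs(X+103)<30)&(abs(abs(Y)-75)<25)
for sgn in(1,-1):
    q=k&(Y*sgn>0);print(q.sum(),X[q].mean(),Y[q].mean())
E
```

```text
clock: 14.2
eef_pos: [490.9, 148.9, 180.4]
eef_rot: [-3.135, 0.613, 1.839]
wrist_force: [0.9, -0.2, 0.4]
finger_gap: 55.9
finger_force: 0.0
clock: 14.5
eef_pos: [491.1, 147.3, 177.7]
eef_rot: [-3.133, 0.614, 1.839]
wrist_force: [0.5, -0.5, -0.6]
finger_gap: 55.7
finger_force: 0.0
644 ((-95.84910583496094, 0.8444547653198242), (28.659006118774414, 53.13610076904297), 89.15711212158203) [103.0277981  103.33183025 106.47504292]
377 -110.83336315373937 69.3760389405699
359 -104.16625511669793 -78.79639741517487
```

The tape is well placed. The pegs suggest a possible 2.5° tray offset, so I check that against the bracket in the same frame.

```bash
cat > m.py <<'E'
from h import *
s=manip.read_state();p,d=manip.camera("wrist")
i=manip.camera_info("wrist");K=i["K"];M=i["mount"];Rt=Ro.from_euler('xyz',s["eef_rot"]).as_matrix()
v,u=np.mgrid[:480,:640];c=np.dstack([(u-K[0,2])/K[0,0]*d,(v-K[1,2])/K[1,1]*d,d])
W=(c@M[:3,:3].T+M[:3,3])@Rt.T+s["eef_pos"];L=W.copy();L[...,:2]-=C
a=np.array([np.cos(TH),np.sin(TH)]);b=np.array([-a[1],a[0]])
X=L[...,:2]@a;Y=L[...,:2]@b;Z=L[...,2]
def rep(n,m):
    q=m;print(n,q.sum(),"X",np.percentile(X[q],[2,50,98]).round(1),"Y",np.percentile(Y[q],[2,50,98]).round(1),"uv",u[q].mean().round(),v[q].mean().round())
rep("bracket top",(abs(Z-33)<4)&(X<-140)&(X>-170)&(abs(Y)<35))
h=cv2.cvtColor(p,cv2.COLOR_RGB2HSV);yel=(h[...,0]>20)&(h[...,0]<32)&(h[...,1]>200)
rep("tag",yel&(X<-130)&(X>-150)&(Z>42)&(Z<64)&(abs(Y)<50))
for sg in(1,-1): rep("peg",(Z>116)&(Z<125)&(abs(X+103)<30)&(abs(sg*Y-75)<25))
for sg in(1,-1): rep("post",(Z>100)&(Z<180)&(abs(X+38)<25)&(abs(sg*Y-143)<25))
cv2.imwrite("pics/w8.png",p[:,:,::-1])
E
python3 m.py
```

```text
bracket top 1130 X [-163.5 -151.6 -140.6] Y [-16.3  -0.4  15.5] uv 327.0 134.0
tag 570 X [-143.  -141.7 -140.5] Y [-21.4  -6.7   8.5] uv 318.0 159.0
peg 264 X [-115.4 -110.3 -102.1] Y [63.2 69.7 76.4] uv 429.0 261.0
peg 245 X [-108.6 -103.2  -95.5] Y [-86.2 -79.1 -72.9] uv 213.0 265.0
post 792 X [-46.5 -44.4 -38.6] Y [137.  140.7 147.5] uv 502.0 316.0
post 827 X [-45.8 -43.8 -37.8] Y [-148.  -141.2 -137.5] uv 151.0 315.0
```

The bracket and posts confirm the frame. The tray sits about 2.5° off centre (3.9 mm at the bin point, within the 8 mm limit), and the tape stands in the bin, released. Handing in.

```bash
python3 -c "
from cell import manip
print(manip.sign_off())"
```

```text
the job is handed in; nothing more can be done
None
```

I turned the yellow bin to the open front, stood the tape measure upright in it, let go and handed the job in at about 15 s; the tray rests about 2.5° off centre (roughly 4 mm at the bin point, limit 8 mm), and the hand-in returned no verdict.

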